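# Clear the marker discs off the ripening board

### The arm

A 6-joint arm with a two-finger parallel gripper is mounted at the origin on the work surface. World frame = base frame: x ahead of the robot, y to its left, z up, the work surface at z = 0. Lengths are in m, angles in rad, forces in N, time in s.
With the tool pointing down it reaches from about 0.275 to 0.75 m from the base axis. Payload 10.2 kg.
Tool frame: the origin (TCP) lies between the finger pads; the fingertips stand 8 mm ahead of it and the grasp point (between the pads) lies 11 mm behind it; z points along the fingers, y is the line along which they close (so a half turn about z gives the same grasp; the last joint's range is limited). The gripper opens to 85 mm and grips with 20 to 120 N. Pads are 22 mm wide; open, the fingers measure 114 mm over their backs; the gripper's body (76 mm by 85 mm) begins 54 mm behind the grasp point. The pads swing forward as they close: fully open they stand 13 mm farther back than shut.
Start: joints at [1.006, 0.313, 1.498, -0, 1.331, -0.223], TCP at [0.176, 0.495, 0.239] pointing down, gripper open.
Joint ranges: [-2.94, 2.94], [-0.97, 2.17], [0.19, 2.56], [-1.23, 4.37], [0.02, 3.11], [-2.88, 2.88]. Speed limits (rad/s): [2.39, 2.39, 3.01, 3.14, 3.14, 3.14].

### API

Orientations are given as a rotation vector (axis times angle).
In Python, from workcell import r, optics, order, finder gives the robot as it stands. The module is installed in compiled form; this text tells all that it offers.
- The arm moves only by the tool carry_out, never from a script. Its argument "plan" is a list of rows, each a list of 7 numbers: the turn, a rotation vector about the tool's x, y, z in rad, then the shift along the tool's x, y, z in m, then the opening, from 0 (shut) to 1 (fully open). A call has 1 to 20 rows; each row is the pose to reach, as a shift and turn from the pose commanded when the call began, along the tool's axes at that moment; what a row does not reach only later rows make up. A row lasts 1/8 s, in which the tool goes at most 62.5 mm and 10.7 degrees, less where a joint would pass 70% of its speed; a pose out of reach is approached as far as the arm can. A call with a gripper value outside its range is refused whole. The fingers move at their own pace and stop on an object; "force" is the grip in N (left out, the last holds). Time passes only in rows, so rows that repeat a pose let the fingers close. It gives the time, the measured TCP pose, the force and the opening at its end, in the units of the state.
- r.get_state(): the state, without advancing time (a new reading comes with each control period).
- optics.get_image(name): name is "scene" or "top" or "wrist"; returns a dict with "color" (400x640x3 uint8, red, green, blue), "fx", "fy", "cx", "cy" (pixels), "xyz" and "attitude" of the camera in the world. Camera axes: x right, y up, looking along -z (the intrinsics and any distortion apply to the point x, -y, -z); pixel columns grow to the right and rows downward; lengths in m; the calibration is good to about 2 mm. The wrist camera is an equidistant fisheye: a pixel r from the principal point sees the ray r / f radians off the axis. A picture is of the moment at which its call begins. There is no depth.
- order.close_job(): hands the job in, once; it reports no verdict.
Trained networks look in a picture, given as the dict that the camera call returned (one of the last four; its "shot" number tells which), for a name from the list of things; names that differ only in an ending like _2 or _b are one class to them, and where a whole thing is asked for, a point or a joint stands for the part that bears it (a point fixed in the world has none). Each returns a list of dicts, best first, with "confidence" (0 to 1); they miss things now and then, are a little off and sometimes report something else, mostly with a low value. They report only what shows in the picture. A call takes as long as a camera call. They do not tell look-alikes from the thing itself.
- finder.boxes_of(picture, label): "centre" ([x, y, z] in m, in the coordinates of the camera as it stood for that picture, good to about 4 mm: the middle of the surface that is visible of it).
- finder.regions_of(picture, label): "region" (400x640 bool, what is visible of it).
The state is a dict: "time": time; "joint_positions": joint angles; "joint_vel": joint speeds; "joint_efforts": joint torques, N m; "eef_pos": TCP position; "tcp_rot": TCP orientation; "ft_force": force on the tool from outside, world axes, zero at the start; "ft_torque": the same for the moment, N m; "grip_width": finger opening in m.
Only numpy, scipy, OpenCV 4.12 (cv2) and the standard library are available. Lean on these libraries where they do the work, as an engineer would, in place of code of your own. Each camera call takes 0.05 s, during which the arm holds its last target. There are 200 camera calls.

### The job

Sweep the three white marker discs off the wooden ripening board with your fingertips so that all of them drop over the board's end into the steel tray standing there. Push them along the wood, never pick them up or lift them, and leave the tray and the cheeses where they stand.

Things in the scene. Friction and masses are not known exactly. Their poses are not given: they have to be found in the camera images.
- board: the ripening board, a pale wooden slab fixed to the bench: 220 mm (its x) by 400 mm (its y, its long side) by 40 mm thick; flat top, no rim. Origin at the centre of its underside, at bench height: the top is 40 mm above it. Its x points roughly away from the robot. The two small cheeses stand in a row on its far half; its near half (x below 0) carries only discs. One disc lies in the far row between the two cheeses, the other two on the near half
- tray: open flat steel tray, loose, 0.8 kg, 240 mm (its x) by 150 mm (its y) by 30 mm high, walls and floor 4 mm. Origin at the centre of its underside; axes parallel to the board's. It stands on the bench with its long side 2 mm from one of the board's two short ends (the +y end or the -y end, varies); its rim is 10 mm below the board's top, so a disc pushed over that end falls in
- disc_a: plain white plastic marker disc, 36 mm across, 8 mm thick, about 15 g, lying flat on the board; origin at the centre of its underside, z up when flat; slides freely
- disc_b: plain white plastic marker disc, 36 mm across, 8 mm thick, about 15 g, lying flat on the board; origin at the centre of its underside, z up when flat; slides freely
- disc_c: plain white plastic marker disc, 36 mm across, 8 mm thick, about 15 g, lying flat on the board; origin at the centre of its underside, z up when flat; slides freely
- cheese_l: small round cheese, 80 mm across, 38 mm high, 0.2 kg, standing on the far half of the board, towards its +y end; origin at the centre of its underside
- cheese_r: small round cheese, 80 mm across, 36 mm high, 0.2 kg, standing on the far half of the board, towards its -y end; origin at the centre of its underside
- wheel: large brown cheese, 140 mm across, 60 mm high, 0.95 kg, standing on the bench by the board's other short end, where the tray is not (15 mm from the board); origin at the centre of its underside
There are look-alikes about, which are no part of the job. Leave any black or orange look-alike of the disc_a alone.

How it is judged:
At the end, for the whole second after the job is handed in: All three discs are at rest inside the steel tray (each disc's centre within the tray's walls and less than 32 mm above the tray's underside), the tray stands level within 30 mm of where it was, and each of the three cheeses is within 20 mm of where it was (x of disc_a in the frame of tray between -0.116 and 0.116 m and y of disc_a in the frame of tray between -0.071 and 0.071 m and z of each of disc_a, disc_b, disc_c in the frame of tray below 0.032 m and linear speed of each of disc_a, disc_b, disc_c below 0.02 m/s and x of disc_b in the frame of tray between -0.116 and 0.116 m and y of disc_b in the frame of tray between -0.071 and 0.071 m and x of disc_c in the frame of tray between -0.116 and 0.116 m and y of disc_c in the frame of tray between -0.071 and 0.071 m and angle between tray's own z axis and vertical below 0.1 rad and distance of tray from where it was at the start of the episode below 0.03 m and distance of each of cheese_l, cheese_r, wheel from where it was at the start of the episode below 0.02 m); the robot touches nothing.
It fails at once if a disc is lifted (30 mm or more above the board's top) (height (world z) of any of disc_a, disc_b, disc_c above 0.07 m).
It fails at once if the tray is shoved more than 30 mm (distance of tray from where it was at the start of the episode above 0.03 m).
It fails at once if a cheese is moved more than 20 mm (distance of any of cheese_l, cheese_r, wheel from where it was at the start of the episode above 0.02 m).
It also fails if it takes over 67 s, if anything falls off the work surface, if the arm or the gripper's body presses on something with over 40 N, if the wrist force passes 120 N, or if a joint passes its speed limit or range.

## Working session

There is one attempt and no reset: what is moved stays moved. The work goes in short steps, Python scripts to look and compute and a tool call to move; the robot and the scene stay as the last step left them, time stands still between calls to the robot, and variables do not carry over. Pictures are saved under pics/ and viewed, on a budget of 10 in all, crops included, one or two more only if the job needs it, and the job is handed in when it is done.

Besides the shell and the picture viewer there is one more tool, called after "Request:" as a command line: name --pt "numbers of a row" for each row, then --argument value for the rest. carry_out: Moves the arm, as the interface text tells. Its arguments: {"type":"object","properties":{"plan":{"type":"array","items":{"type":"array","items":{"type":"number"}}},"force":{"type":"number"}},"required":["plan"]}

```bash
mkdir -p pics
cat > h.py <<'E'
import numpy as np, cv2
from scipy.spatial.transform import Rotation as R
from workcell import r, optics, order, finder
def Rot(p):
    a=np.array(p["attitude"],float)
    return a if a.shape==(3,3) else (R.from_rotvec(a).as_matrix() if a.size==3 else R.from_quat(a).as_matrix())
def world(p,c): return Rot(p)@np.array(c)+np.array(p["xyz"])
def pix2w(p,u,v,z):
    d=Rot(p)@np.array([(u-p["cx"])/p["fx"],-(v-p["cy"])/p["fy"],-1.])
    o=np.array(p["xyz"]); return o+d*(z-o[2])/d[2]
def save(p,n): cv2.imwrite(f"pics/{n}.png",p["color"][:,:,::-1])
E
python3 - <<'E'
from h import *
s=r.get_state(); print(s["time"],s["eef_pos"],s["tcp_rot"],s["grip_width"])
for cam in ["top","scene"]:
    p=optics.get_image(cam); save(p,cam+"0")
    print(cam,p["xyz"],p["attitude"],p["fx"],p["cx"],p["cy"])
    for l in ["board","tray","disc_a","cheese_l","cheese_r","wheel"]:
        for b in finder.boxes_of(p,l):
            print(l,round(b["confidence"],2),np.round(world(p,b["centre"]),4))
E
```

```text
0.0 [0.17582351 0.49441756 0.23871089] [-5.34082295e-01 -3.09536014e+00  1.93183791e-03] 0.08540993396589458
top [0.46336592 0.02034708 0.86079197] [ 0.10661212 -0.1267138  -1.54695316] 401.079042520695 318.0280063963705 200.0349069426504
board 0.59 [0.5417 0.0596 0.0406]
tray 0.87 [ 0.5277 -0.2292  0.0048]
tray 0.32 [0.5402 0.0573 0.0396]
disc_a 0.75 [0.7654 0.1197 0.0054]
disc_a 0.71 [ 0.5007 -0.0626  0.0479]
disc_a 0.58 [0.3808 0.1237 0.0051]
disc_a 0.55 [0.5432 0.1326 0.0477]
cheese_l 0.66 [0.631  0.1429 0.0829]
cheese_l 0.63 [ 0.6069 -0.0834  0.0761]
cheese_r 0.66 [0.631  0.1429 0.0829]
cheese_r 0.63 [ 0.6069 -0.0834  0.0761]
wheel 0.68 [0.581  0.3268 0.0616]
scene [0.99428503 0.28899312 0.6974426 ] [0.40080966 0.6989057  2.05921267] 430.5970777528209 312.70464961293845 197.75874360697642
board 0.65 [0.5692 0.0826 0.0405]
tray 0.89 [ 0.5401 -0.2431  0.0036]
disc_a 0.75 [0.7655 0.1252 0.007 ]
disc_a 0.7 [0.6114 0.0522 0.0475]
disc_a 0.65 [0.5504 0.1329 0.0501]
disc_a 0.62 [ 0.5077 -0.0611  0.0453]
disc_a 0.46 [0.3817 0.1244 0.0068]
cheese_l 0.74 [0.6497 0.1558 0.0772]
cheese_l 0.68 [ 0.6176 -0.0779  0.0694]
cheese_r 0.74 [0.6497 0.1558 0.0772]
cheese_r 0.68 [ 0.6176 -0.0779  0.0694]
wheel 0.9 [0.6122 0.334  0.0588]
```

View pics/top0.png

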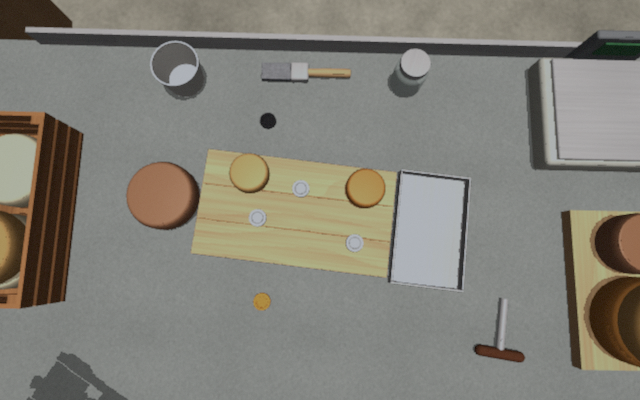

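View pics/scene0.png

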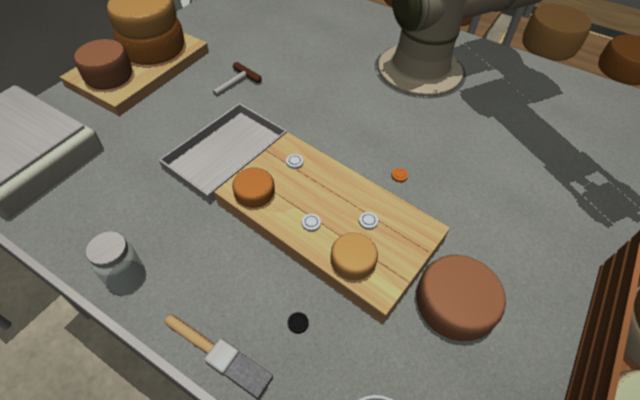

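Both views show three white discs on the board: top-view pixels (301,188), (258,217) and (355,242). The black look-alike (268,120) and the orange one (262,301) lie on the bench and I'll leave them alone. The tray is at the board's -y end. Next I'll fit the board and disc poses, and confirm the discs in an enlarged crop.

Run:
```python
from h import *
def ctr(p,l,z):
    out=[]
    for b in finder.regions_of(p,l):
        m=np.array(b["region"],np.uint8)
        c=max(cv2.findContours(m,0,1)[0],key=cv2.contourArea)
        w=np.array([pix2w(p,u,v,z)[:2] for u,v in c[:,0,:]])
        rc=cv2.minAreaRect((w*1000).astype(np.float32)); 
        mu=cv2.moments(m,True); u,v=mu["m10"]/mu["m00"],mu["m01"]/mu["m00"]
        out.append((l,round(b["confidence"],2),np.round([u,v]),np.round(pix2w(p,u,v,z)[:2],4),"rect",np.round(rc[0],1),np.round(rc[1],1),round(rc[2],2)))
    return out
for cam in ["top","scene"]:
    p=optics.get_image(cam)
    for l,z in [("board",.04),("tray",.03),("disc_a",.048),("cheese_l",.077),("wheel",.06)]:
        print(cam); [print(*x) for x in ctr(p,l,z)]
    if cam=="top": cv2.imwrite("pics/crop.png",cv2.resize(p["color"][140:300,185:480,::-1],None,fx=2.6,fy=2.6,interpolation=cv2.INTER_CUBIC))
```

```text
top
board 0.67 [294. 218.] [0.5481 0.0606] rect [561.   56.5] [399.6 219.9] 84.18
top
tray 0.84 [430. 231.] [ 0.529  -0.2236] rect [ 532.3 -224.4] [156.5 242.9] 83.95
top
disc_a 0.83 [262. 302.] [0.3809 0.1176] rect [381.  117.5] [32.8 31.5] 2.14
disc_a 0.79 [355. 243.] [ 0.4991 -0.0643] rect [499.4 -64.3] [32.2 34.5] 1.14
disc_a 0.63 [268. 121.] [0.7525 0.119 ] rect [752.3 119.3] [36.7 34.9] 47.9
disc_a 0.6 [301. 189.] [0.6082 0.0476] rect [608.2  48.1] [32.3 33.7] 46.71
disc_a 0.55 [257. 218.] [0.5461 0.1335] rect [545.9 133.3] [32.6 34.6] 1.23
top
cheese_l 0.68 [365. 188.] [ 0.6068 -0.082 ] rect [607.6 -82.6] [80.9 77.8] 0.53
cheese_l 0.18 [258. 218.] [0.5436 0.1289] rect [543.  129.3] [31.5 33.4] 1.23
top
wheel 0.82 [163. 196.] [0.5855 0.3236] rect [585.6 324.1] [148.8 136.6] 59.59
scene
board 0.72 [339. 223.] [0.5801 0.0903] rect [571.8  57.3] [407.  238.1] 84.11
board 0.64 [353. 256.] [0.6271 0.1477] rect [626.4 147.5] [95.  81.7] 31.61
board 0.51 [368. 220.] [0.5452 0.1329] rect [545.  132.3] [36.  40.7] 81.9
scene
tray 0.64 [220. 150.] [ 0.5525 -0.2214] rect [ 541.8 -221.7] [168.9 256.9] 86.56
scene
disc_a 0.82 [297. 322.] [0.7832 0.1358] rect [783.5 135.3] [37.1 34.3] 33.42
disc_a 0.78 [294. 161.] [ 0.5045 -0.0627] rect [505.2 -62.2] [41.7 37. ] 33.92
disc_a 0.65 [399. 175.] [0.4175 0.1333] rect [417.2 133. ] [35.9 32.2] 26.63
disc_a 0.59 [311. 222.] [0.6126 0.0488] rect [611.9  49.2] [35.7 33.1] 33.7
disc_a 0.52 [368. 220.] [0.5508 0.1345] rect [550.7 135. ] [38.2 37.2] 33.71
scene
cheese_l 0.98 [253. 187.] [ 0.6227 -0.073 ] rect [621.1 -73.6] [97.4 77.2] 48.13
cheese_l 0.78 [353. 256.] [0.6471 0.1559] rect [645.1 155. ] [90.1 78.5] 31.62
scene
wheel 0.91 [460. 298.] [0.6099 0.3329] rect [604.6 329.9] [136.4 155.3] 72.12
```

View pics/crop.png

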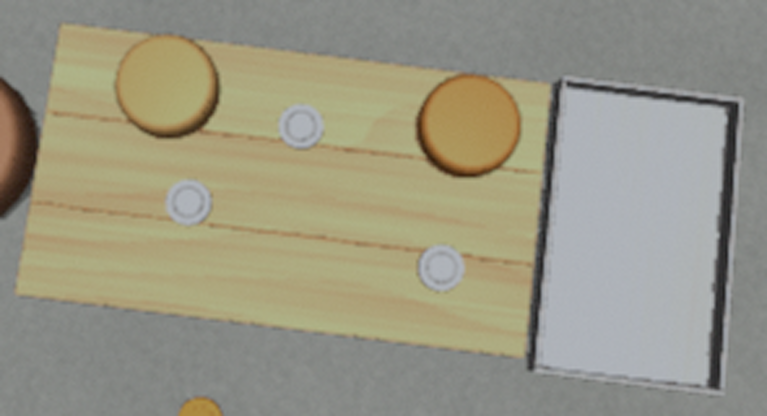

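The crop confirms the three white ringed discs as the targets: crop (301,127), (189,203) and (441,268). There is nothing else white on the board. I'll align the closed gripper with the board (tool x = board +y, tool y = board +x).

```bash
cat >> h.py <<'E'
C=np.array([.561,.0565,0]); B=R.from_euler("z",84.18-90,degrees=True).as_matrix()
def b2w(x,y,z): return C+B@np.array([x,y,0])+[0,0,z]
def w2b(w): return B.T@(np.array(w)-C)
def shift(w):
    s=r.get_state(); return np.round(R.from_rotvec(s["tcp_rot"]).as_matrix().T@(np.array(w)-s["eef_pos"]),4)
E
python3 - <<'E'
from h import *
s=r.get_state(); T=R.from_rotvec(s["tcp_rot"])
G=np.column_stack([B[:,1],B[:,0],[0,0,-1]])
print("turn",(T.inv()*R.from_matrix(G)).as_rotvec())
print("shift",shift(b2w(-.048,-.083,.14)),b2w(-.048,-.083,.14))
E
```

```text
turn [1.08955289e-05 6.80722699e-06 1.33056678e+00]
shift [-0.4827 -0.3758  0.0993] [ 0.50483093 -0.02120479  0.14      ]
```

Request:
carry_out --pt "0 0 0.665 -0.241 -0.188 0.02 0" --pt "0 0 0.665 -0.241 -0.188 0.02 0" --pt "0 0 0.665 -0.241 -0.188 0.02 0" --pt "0 0 1.3306 -0.4827 -0.3758 0.0993 0" --pt "0 0 1.3306 -0.4827 -0.3758 0.0993 0" --pt "0 0 1.3306 -0.4827 -0.3758 0.0993 0" --pt "0 0 1.3306 -0.4827 -0.3758 0.0993 0" --pt "0 0 1.3306 -0.4827 -0.3758 0.0993 0" --pt "0 0 1.3306 -0.4827 -0.3758 0.0993 0" --pt "0 0 1.3306 -0.4827 -0.3758 0.0993 0" --pt "0 0 1.3306 -0.4827 -0.3758 0.0993 0" --pt "0 0 1.3306 -0.4827 -0.3758 0.0993 0" --pt "0 0 1.3306 -0.4827 -0.3758 0.0993 0" --pt "0 0 1.3306 -0.4827 -0.3758 0.0993 0"

```text
time: 3.05
eef_pos: [0.5047, -0.0204, 0.1404]
tcp_rot: [2.33, 2.107, 0.001]
ft_force: [-0.4, 0.1, 0.3]
grip_width: -0.0001
```

Run:
```python
from h import *
s=r.get_state(); print(s["time"],w2b(s["eef_pos"]),np.degrees(R.from_rotvec(s["tcp_rot"]).as_euler("ZYX")),s["grip_width"],s["ft_force"])
p=optics.get_image("wrist"); save(p,"wrist1")
```

```text
3.05 [-0.04825284 -0.08224138  0.14042993] [8.42548821e+01 6.91808102e-03 1.79961297e+02] -0.00011557889876219356 [-0.35355869  0.11231699  0.30234963]
```

View pics/wrist1.png

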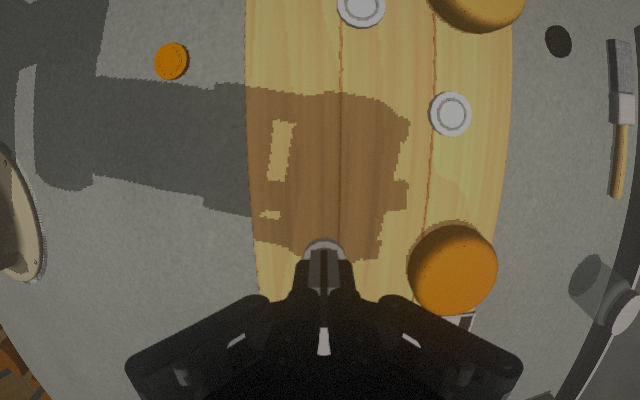

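The wrist view shows disc 1 directly behind the closed fingers, around (323,250), and centred on them. The cheese at (455,270) is well clear to the side. I'll lower the fingers and check the height.

Request:
carry_out --pt "0 0 0 0 0 0.03 0" --pt "0 0 0 0 0 0.06 0" --pt "0 0 0 0 0 0.08 0" --pt "0 0 0 0 0 0.089 0" --pt "0 0 0 0 0 0.089 0"

```text
time: 3.72
eef_pos: [0.5048, -0.021, 0.0511]
tcp_rot: [-2.331, -2.106, 0.0]
ft_force: [0.7, -0.3, -0.4]
grip_width: 0.0
```

Request:
carry_out --pt "0 0 0 -0.01 0 0 0" --pt "0 0 0 -0.022 0 0 0" --pt "0 0 0 -0.036 0 0 0" --pt "0 0 0 -0.05 0 0 0" --pt "0 0 0 -0.065 0 0 0" --pt "0 0 0 -0.08 0 0 0" --pt "0 0 0 -0.095 0 0 0" --pt "0 0 0 -0.11 0 0 0" --pt "0 0 0 -0.122 0 0 0" --pt "0 0 0 -0.125 0 0 0" --pt "0 0 0 -0.125 0 0 0"

```text
time: 5.1
eef_pos: [0.4921, -0.1455, 0.0509]
tcp_rot: [-2.331, -2.105, 0.0]
ft_force: [-0.5, 0.1, -0.1]
grip_width: 0.0001
```

Run:
```python
from h import *
s=r.get_state(); print(s["time"],w2b(s["eef_pos"]),s["ft_force"])
p=optics.get_image("scene"); save(p,"scene2")
for b in finder.boxes_of(p,"disc_a"): print(round(b["confidence"],2),np.round(world(p,b["centre"]),4),np.round(w2b(world(p,b["centre"])),4))
print("to d2 start",shift(b2w(-.022,.116,.11)))
```

```text
5.1 [-0.0480996  -0.20797642  0.05093525] [-0.47250881  0.10533708 -0.14973267]
0.82 [0.7676 0.1269 0.006 ] [0.1984 0.091  0.006 ]
0.64 [0.6138 0.0522 0.0472] [0.053  0.0011 0.0472]
0.61 [0.5512 0.131  0.0476] [-0.0173  0.0731  0.0476]
0.5 [0.3817 0.1251 0.0055] [-0.1854  0.0501  0.0055]
to d2 start [ 0.3237  0.0262 -0.059 ]
```

View pics/scene2.png

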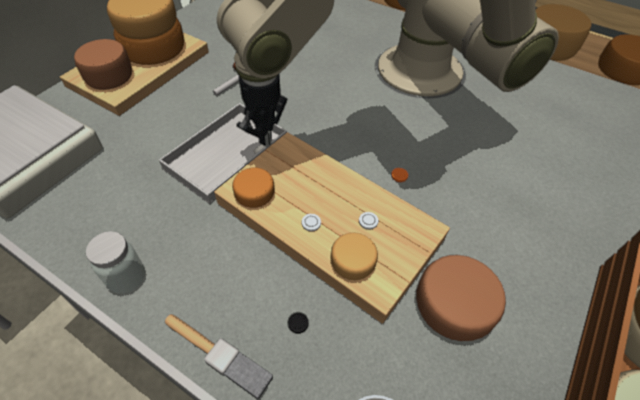

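Disc 1 has left the board, and its old spot at (294,161) is empty. Discs 2 (368,220) and 3 (311,222) haven't moved. I'll lift and go behind disc 2.

Request:
carry_out --pt "0 0 0 0 0 -0.059 0" --pt "0 0 0 0 0 -0.059 0" --pt "0 0 0 0.16 0.013 -0.059 0" --pt "0 0 0 0.16 0.013 -0.059 0" --pt "0 0 0 0.3237 0.026 -0.059 0" --pt "0 0 0 0.3237 0.026 -0.059 0" --pt "0 0 0 0.3237 0.026 -0.059 0" --pt "0 0 0 0.3237 0.026 -0.059 0" --pt "0 0 0 0.3237 0.026 -0.059 0"

```text
time: 6.32
eef_pos: [0.5504, 0.1741, 0.1094]
tcp_rot: [-2.33, -2.107, 0.001]
ft_force: [-0.3, -1.1, -0.2]
grip_width: -0.0005
```

Run:
```python
from h import *
s=r.get_state(); print(s["time"],w2b(s["eef_pos"]))
p=optics.get_image("top"); cv2.imwrite("pics/top3.png",cv2.resize(p["color"][130:310,120:480,::-1],None,fx=2,fy=2))
for l in ["disc_a","tray","cheese_l","wheel"]:
  for b in finder.boxes_of(p,l): print(l,round(b["confidence"],2),np.round(world(p,b["centre"]),4),np.round(w2b(world(p,b["centre"])),4))
```

```text
6.325 [-0.02247091  0.11593828  0.10935349]
disc_a 0.73 [ 0.4907 -0.1604  0.0235] [-0.0479 -0.2229  0.0235]
disc_a 0.72 [0.7641 0.1235 0.0053] [0.1953 0.0873 0.0053]
disc_a 0.65 [0.6106 0.0451 0.048 ] [ 0.0505 -0.0063  0.048 ]
disc_a 0.62 [0.378  0.1271 0.0066] [-0.1892  0.0516  0.0066]
disc_a 0.5 [0.5443 0.1346 0.0481] [-0.0245  0.076   0.0481]
tray 0.57 [ 0.5293 -0.2337  0.0016] [-0.0021 -0.292   0.0016]
cheese_l 0.78 [ 0.6049 -0.0864  0.0805] [ 0.0581 -0.1377  0.0805]
cheese_l 0.64 [0.6317 0.1306 0.083 ] [0.0628 0.0809 0.083 ]
```

View pics/top3.png

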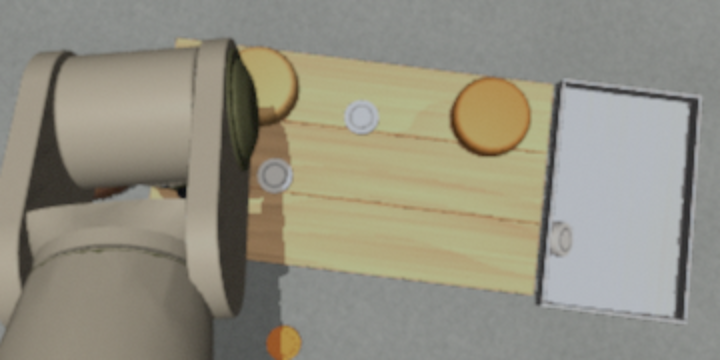

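Disc 1 is in the tray, leaning on its near wall at (562,238) in this crop. That is about 17 mm inside the wall, at z≈0.024. For disc 2 I'll lower the fingers, then sweep with a rising speed so it flies clear of the edge.

Request:
carry_out --pt "0 0 0 0 0 0.03 0" --pt "0 0 0 0 0 0.05 0" --pt "0 0 0 0 0 0.0583 0" --pt "0 0 0 0 0 0.0583 0" --pt "0 0 0 -0.01 0 0.0583 0" --pt "0 0 0 -0.024 0 0.0583 0" --pt "0 0 0 -0.045 0 0.0583 0" --pt "0 0 0 -0.071 0 0.0583 0" --pt "0 0 0 -0.101 0 0.0583 0" --pt "0 0 0 -0.135 0 0.0583 0" --pt "0 0 0 -0.173 0 0.0583 0" --pt "0 0 0 -0.214 0 0.0583 0" --pt "0 0 0 -0.257 0 0.0583 0" --pt "0 0 0 -0.3 0 0.0583 0" --pt "0 0 0 -0.338 0 0.0583 0" --pt "0 0 0 -0.338 0 0.0583 0" --pt "0 0 0 -0.338 0 0 0" --pt "0 0 0 -0.338 0 0 0"

```text
time: 8.82
eef_pos: [0.5181, -0.163, 0.114]
tcp_rot: [2.325, 2.101, 0.004]
ft_force: [0.0, -0.7, -0.6]
grip_width: 0.0002
```

Run:
```python
from h import *
s=r.get_state(); print(s["time"],w2b(s["eef_pos"]),s["ft_force"])
p=optics.get_image("scene")
for l in ["disc_a","cheese_l"]:
  for b in finder.boxes_of(p,l): print(l,round(b["confidence"],2),np.round(world(p,b["centre"]),4),np.round(w2b(world(p,b["centre"])),4))
print("to d3 start",shift(b2w(.09,-.004,.11)))
```

```text
8.825 [-0.02039403 -0.22267893  0.11396176] [ 0.01369577 -0.69062672 -0.6339053 ]
disc_a 0.83 [0.6081 0.0526 0.0469] [0.0472 0.0009 0.0469]
disc_a 0.74 [ 0.5273 -0.2048  0.012 ] [-0.0071 -0.2634  0.012 ]
disc_a 0.72 [0.7668 0.1259 0.0057] [0.1977 0.0899 0.0057]
disc_a 0.44 [0.3814 0.1211 0.0064] [-0.1852  0.0461  0.0064]
cheese_l 0.8 [ 0.6207 -0.0783  0.0722] [ 0.073  -0.1281  0.0722]
cheese_l 0.73 [0.6487 0.1537 0.0761] [0.0774 0.1056 0.0761]
cheese_l 0.58 [ 0.5302 -0.2026  0.01  ] [-0.0044 -0.2609  0.01  ]
to d3 start [ 0.2177  0.1126 -0.0005]
```

Disc 2 is now at about (-0.007, -0.263) in the board frame, inside the tray. Next I'll go over to the far side of disc 3.

Request:
carry_out --pt "0 0 0 0.1 0 -0.01 0" --pt "0 0 0 0.1 0 -0.01 0" --pt "0 0 0 0.2177 0 -0.01 0" --pt "0 0 0 0.2177 0 -0.01 0" --pt "0 0 0 0.2177 0.1126 0 0" --pt "0 0 0 0.2177 0.1126 0 0" --pt "0 0 0 0.2177 0.1126 0 0" --pt "0 0 0 0.2177 0.1126 0 0"

```text
time: 9.98
eef_pos: [0.6495, 0.043, 0.1088]
tcp_rot: [-2.33, -2.105, 0.003]
ft_force: [-0.8, -0.4, 0.2]
grip_width: -0.0002
```

Run:
```python
from h import *
s=r.get_state(); print(s["time"],w2b(s["eef_pos"]))
p=optics.get_image("wrist"); save(p,"wrist4")
p=optics.get_image("top")
for l in ["disc_a","cheese_l"]:
  for b in finder.boxes_of(p,l): print(l,round(b["confidence"],2),np.round(world(p,b["centre"]),4),np.round(w2b(world(p,b["centre"])),4))
```

```text
9.975 [ 0.08943122 -0.00442117  0.10880844]
disc_a 0.72 [ 0.488  -0.1597  0.0241] [-0.0507 -0.2225  0.0241]
disc_a 0.46 [ 0.5232 -0.203   0.0079] [-0.0113 -0.262   0.0079]
cheese_l 0.6 [ 0.6044 -0.0821  0.0761] [ 0.0572 -0.1334  0.0761]
```

View pics/wrist4.png

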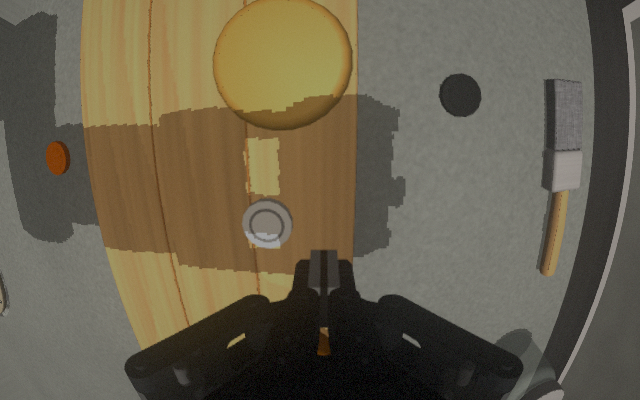

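The wrist view shows disc 3 at (267,224), just to the near side of the closed fingertips. The cheese at (283,63) is well away. I'll lower behind the disc and pull it gently onto the near half.

Request:
carry_out --pt "0 0 0 0.002 0 0.03 0" --pt "0 0 0 0.002 0 0.05 0" --pt "0 0 0 0.002 0 0.058 0" --pt "0 0 0 0.002 0 0.058 0" --pt "0 0 0 0.002 -0.01 0.058 0" --pt "0 0 0 0.002 -0.022 0.058 0" --pt "0 0 0 0.002 -0.035 0.058 0" --pt "0 0 0 0.002 -0.048 0.058 0" --pt "0 0 0 0.002 -0.061 0.058 0" --pt "0 0 0 0.002 -0.074 0.058 0" --pt "0 0 0 0.002 -0.087 0.058 0" --pt "0 0 0 0.002 -0.1 0.058 0" --pt "0 0 0 0.002 -0.111 0.058 0" --pt "0 0 0 0.002 -0.12 0.058 0" --pt "0 0 0 0.002 -0.125 0.058 0" --pt "0 0 0 0.002 -0.127 0.058 0" --pt "0 0 0 0.002 -0.12 0.058 0" --pt "0 0 0 0.002 -0.11 0.03 0" --pt "0 0 0 0.002 -0.11 0 0" --pt "0 0 0 0.04 -0.11 0 0"

```text
time: 12.68
eef_pos: [0.5474, 0.0925, 0.1123]
tcp_rot: [2.332, 2.1, 0.005]
ft_force: [0.9, 0.2, -1.5]
grip_width: -0.0001
```

Run:
```python
from h import *
s=r.get_state(); print(s["time"],w2b(s["eef_pos"]),s["ft_force"])
for c in ["scene","top"]:
  p=optics.get_image(c)
  for l in ["disc_a","cheese_l"]:
    for b in finder.boxes_of(p,l): print(c,l,round(b["confidence"],2),np.round(world(p,b["centre"]),4),np.round(w2b(world(p,b["centre"])),4))
print("to d3 start",shift(b2w(-.07,.042,.11)))
```

```text
12.675 [-0.01721032  0.03447024  0.11227746] [ 0.85226283  0.16233292 -1.51806366]
scene disc_a 0.72 [0.3816 0.1239 0.0059] [-0.1853  0.0488  0.0059]
scene disc_a 0.7 [ 0.5327 -0.2009  0.0093] [-0.0021 -0.2589  0.0093]
scene disc_a 0.63 [0.7658 0.1246 0.0055] [0.1968 0.0885 0.0055]
scene disc_a 0.39 [ 0.5011 -0.1527  0.0291] [-0.0384 -0.2142  0.0291]
scene disc_a 0.22 [0.6089 0.3364 0.0596] [0.0193 0.2833 0.0596]
scene cheese_l 0.83 [0.6493 0.1573 0.0784] [0.0776 0.1093 0.0784]
scene cheese_l 0.56 [ 0.6174 -0.0795  0.073 ] [ 0.0699 -0.1296  0.073 ]
top disc_a 0.73 [ 0.5235 -0.2021  0.0118] [-0.011  -0.2611  0.0118]
top disc_a 0.52 [0.7661 0.1204 0.0077] [0.1976 0.0844 0.0077]
top disc_a 0.51 [ 0.4893 -0.161   0.0249] [-0.0493 -0.2236  0.0249]
top disc_a 0.4 [ 0.6073 -0.0842  0.0779] [ 0.0604 -0.1352  0.0779]
top cheese_l 0.81 [ 0.6069 -0.0841  0.0757] [ 0.0599 -0.1352  0.0757]
to d3 start [ 0.0071 -0.0508 -0.0003]
```

Disc 3 is hidden behind the arm, so I'll move aside along +y and look again.

Request:
carry_out --pt "0 0 0 0.06 -0.05 0 0" --pt "0 0 0 0.1 -0.05 0 0" --pt "0 0 0 0.1 -0.05 0 0" --pt "0 0 0 0.1 -0.05 0 0"

```text
time: 13.48
eef_pos: [0.5059, 0.1975, 0.1098]
tcp_rot: [2.332, 2.105, -0.001]
ft_force: [-0.1, -0.8, 1.0]
grip_width: -0.0001
```

Run:
```python
from h import *
s=r.get_state(); print(s["time"],w2b(s["eef_pos"]))
for c in ["scene","top"]:
  p=optics.get_image(c); 
  if c=="top": cv2.imwrite("pics/top5.png",cv2.resize(p["color"][130:310,120:480,::-1],None,fx=2,fy=2))
  for b in finder.boxes_of(p,"disc_a"): print(c,round(b["confidence"],2),np.round(w2b(world(p,b["centre"])),4))
```

```text
13.475 [-0.06907672  0.13464039  0.10984564]
scene 0.81 [-0.0604 -0.0017  0.0472]
scene 0.74 [-0.0052 -0.2626  0.0081]
scene 0.61 [-0.1883  0.053   0.0044]
scene 0.59 [0.1966 0.0909 0.0067]
scene 0.16 [0.0076 0.0252 0.043 ]
top 0.8 [-0.058  -0.0081  0.0434]
top 0.67 [-0.0099 -0.2594  0.0124]
top 0.6 [0.1979 0.0854 0.0039]
top 0.59 [-0.0501 -0.2231  0.0235]
top 0.25 [0.0629 0.0976 0.0829]
```

View pics/top5.png

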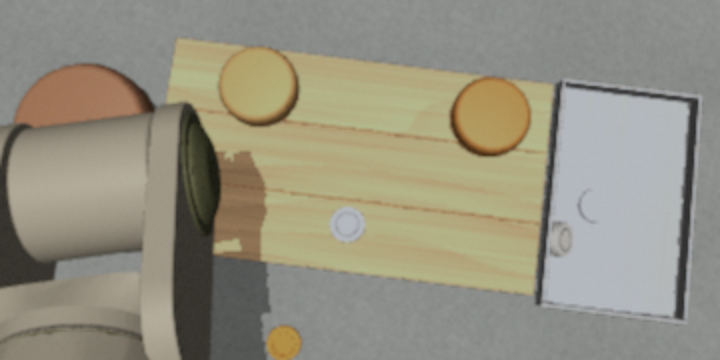

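Disc 3 is at about (-0.060, -0.004) in the board frame, crop (347,224). To miss the leaning disc 1 I'll turn the tool about 12° and sweep disc 3 diagonally towards x≈-0.015 at the edge. That path keeps about 30 mm clear of the cheese.

Request:
carry_out --pt "0 0 -0.1 -0.05 0.001 0 0" --pt "0 0 -0.215 -0.1006 0.001 0 0" --pt "0 0 -0.215 -0.1006 0.001 0 0" --pt "0 0 -0.215 -0.1006 0.001 0 0" --pt "0 0 -0.215 -0.1006 0.001 0 0"

```text
time: 14.3
eef_pos: [0.4965, 0.0988, 0.11]
tcp_rot: [-2.091, -2.344, -0.0]
ft_force: [0.5, 0.0, 0.7]
grip_width: -0.0003
```

Run:
```python
from h import *
s=r.get_state(); print(s["time"],w2b(s["eef_pos"]),np.round(R.from_matrix(B.T@R.from_rotvec(s["tcp_rot"]).as_matrix()).as_matrix(),3))
```

```text
14.3 [-0.06845942  0.03553019  0.10995362] [[-0.214  0.977 -0.   ]
 [ 0.977  0.214  0.   ]
 [ 0.     0.    -1.   ]]
```

Request:
carry_out --pt "0 0 0 0 0 0.03 0" --pt "0 0 0 0 0 0.05 0" --pt "0 0 0 0 0 0.059 0" --pt "0 0 0 0 0 0.059 0" --pt "0 0 0 -0.01 0 0.059 0" --pt "0 0 0 -0.024 0 0.059 0" --pt "0 0 0 -0.045 0 0.059 0" --pt "0 0 0 -0.071 0 0.059 0" --pt "0 0 0 -0.102 0 0.059 0" --pt "0 0 0 -0.138 0 0.059 0" --pt "0 0 0 -0.179 0 0.059 0" --pt "0 0 0 -0.223 0 0.059 0" --pt "0 0 0 -0.264 0 0.059 0" --pt "0 0 0 -0.264 0 0.059 0" --pt "0 0 0 -0.264 0 0.0 0" --pt "0 0 0 -0.264 0 0 0" --pt "0 0 0 -0.2 0 -0.04 0" --pt "0 0 0 -0.1 0 -0.04 0" --pt "0 0 0 0 0 -0.04 0" --pt "0 0 0 0.06 0 -0.04 0"

```text
time: 16.8
eef_pos: [0.4982, 0.0766, 0.1489]
tcp_rot: [-2.092, -2.344, -0.0]
ft_force: [0.7, -0.8, -0.3]
grip_width: -0.0001
```

Run:
```python
from h import *
s=r.get_state(); print(s["time"],w2b(s["eef_pos"]))
for c in ["scene","top"]:
  p=optics.get_image(c); 
  if c=="top": cv2.imwrite("pics/top6.png",cv2.resize(p["color"][130:310,120:480,::-1],None,fx=2,fy=2))
  for l in ["disc_a","tray","cheese_l","wheel"]:
    for b in finder.boxes_of(p,l): print(c,l,round(b["confidence"],2),np.round(world(p,b["centre"]),4),np.round(w2b(world(p,b["centre"])),4))
```

```text
16.8 [-0.06453452  0.01363954  0.1489045 ]
scene disc_a 0.61 [0.7658 0.1272 0.0056] [0.1966 0.0911 0.0056]
scene disc_a 0.54 [ 0.5297 -0.205   0.0114] [-0.0046 -0.2633  0.0114]
scene disc_a 0.39 [ 0.4999 -0.1585  0.0301] [-0.039  -0.2201  0.0301]
scene tray 0.6 [ 0.5432 -0.2464  0.003 ] [ 0.013  -0.3031  0.003 ]
scene cheese_l 0.92 [ 0.6185 -0.0811  0.0746] [ 0.0711 -0.1311  0.0746]
scene cheese_l 0.55 [0.6491 0.1558 0.0753] [0.0776 0.1077 0.0753]
scene wheel 0.88 [0.6127 0.3333 0.0549] [0.0233 0.2806 0.0549]
top disc_a 0.7 [ 0.4885 -0.1597  0.0241] [-0.0502 -0.2224  0.0241]
top disc_a 0.64 [ 0.5252 -0.1732  0.0214] [-0.0123 -0.2322  0.0214]
top disc_a 0.62 [0.7635 0.1195 0.0057] [0.1951 0.0832 0.0057]
top disc_a 0.59 [ 0.5261 -0.2023  0.0114] [-0.0085 -0.261   0.0114]
top tray 0.9 [ 0.5314 -0.2357  0.0016] [ 1.000e-04 -2.937e-01  1.600e-03]
top tray 0.55 [ 0.6071 -0.0831  0.0799] [ 0.06   -0.1343  0.0799]
top cheese_l 0.68 [ 0.6029 -0.0834  0.0774] [ 0.0559 -0.1349  0.0774]
top cheese_l 0.65 [0.6342 0.1441 0.0824] [0.0639 0.0946 0.0824]
top wheel 0.77 [0.5816 0.3257 0.0636] [-0.0068  0.2699  0.0636]
```

View pics/top6.png

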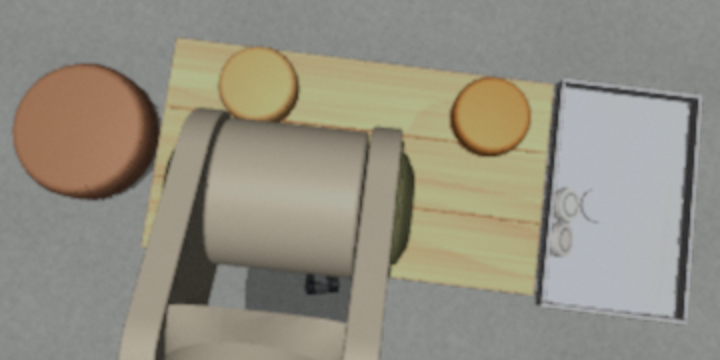

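All three discs are in the tray. Two lean on its near wall, at crop (562,240) and (568,204), and one lies flat at (590,205). The cheeses and the tray look unmoved. I'll take one enlarged scene crop to check that the leaners are settled.

Run:
```python
from h import *
p=optics.get_image("scene"); cv2.imwrite("pics/s7.png",cv2.resize(p["color"][95:205,155:315,::-1],None,fx=5,fy=5,interpolation=cv2.INTER_CUBIC))
p=optics.get_image("top")
for z,l in [(.03,"tray"),(.02,"disc_a")]:
  for b in finder.regions_of(p,l):
    m=np.array(b["region"],np.uint8); c=max(cv2.findContours(m,0,1)[0],key=cv2.contourArea)
    w=np.array([w2b(pix2w(p,u,v,z))[:2]*1000 for u,v in c[:,0,:]]); print(l,round(b["confidence"],2),w.min(0).round(1),w.max(0).round(1))
```

```text
tray 0.71 [-122.  -361.7] [ 122.4 -202.3]
disc_a 0.63 [ -29.2 -242.8] [   5.  -216.8]
disc_a 0.63 [174.8  71. ] [209.3 104.4]
disc_a 0.6 [  26.4 -182.2] [113.6 -98.1]
disc_a 0.59 [ -27.5 -278.9] [   7.3 -244.2]
disc_a 0.5 [ -66.7 -238. ] [ -33.1 -216.2]
```

View pics/s7.png

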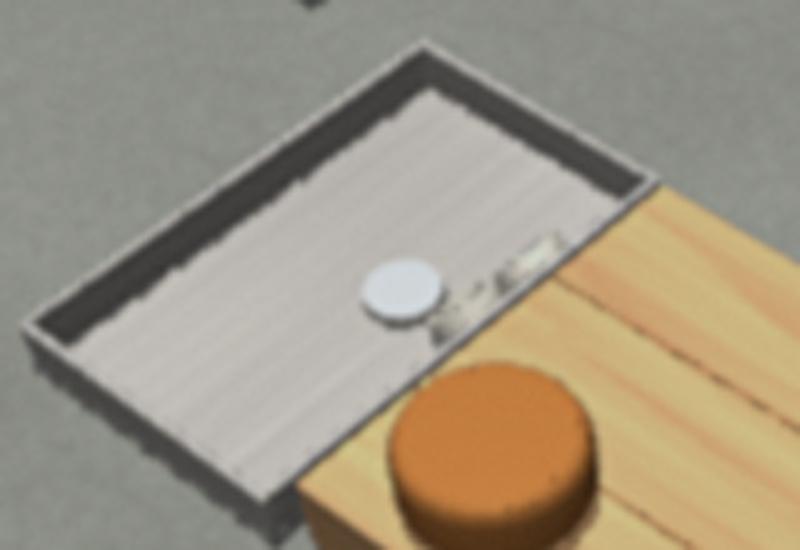

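Run:
```python
from h import *
s=r.get_state(); print(s["time"],s["ft_force"],s["joint_vel"])
print(order.close_job())
```

```text
17.5 [-0.18018814 -0.69644717 -0.93852855] [ 0.00515012 -0.00031033 -0.0001356  -0.00151975  0.00135227 -0.0005927 ]
the job is handed in; nothing more can be done
None
```

I swept all three white discs off the board's -y end into the steel tray and handed the job in at 17.5 s. I used closed fingertips about 3 mm above the wood and never lifted a disc. The two near-half discs went straight over. I first pulled the far-row disc to the near half, then swept it over diagonally.

My last checks, from the top and scene cameras:
- **Discs:** all three were inside the tray. One lies flat. The other two lean on the near wall but look settled, with their visible centres about 24 mm above the bench or lower. By geometry, the steeper one's underside centre is only about 4–6 mm inside the wall, so its margin is small. I left it rather than risk shoving the tray.
- **Tray and cheeses:** they stood where they started, within the few millimetres the cameras can resolve.
- **Robot:** the arm was clear of everything, with under 1.5 N at the wrist when I handed in.
- **Detector errors:** the finder sometimes labelled a cheese as a disc or as the tray. The pictures ruled these out.

The black and orange look-alikes were not touched.

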